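# Clip the large door sample upright for spraying

### The job

Take the largest of the three white door samples out of the wooden peg rack and press its bottom edge down between the jaws of the sprung edge clip until it is fully home, so that it stands there by itself, upright, centred on the jaws and in line with them, ready for spraying. Press it in from above, do not drop it in, and leave the two smaller samples in the rack.

Things in the scene. Friction and masses are not known exactly. Their poses are not given: they have to be found in the camera images.
- panel_mid (a point): Centre of the largest white door sample: a rigid slab 120 mm wide (its x), 12 mm thick (y), 130 mm tall (z, up), about 140 g; its top edge is 65 mm above this point, its bottom edge 65 mm below. It stands in one of three places of a wooden peg rack and lifts straight out upwards. Much the tallest of the three: pinch it across its thickness at the middle of the top edge.
- clip: Sprung edge clip, fixed. Steel base 130 x 130 x 20 mm, origin under its centre on the table; x along the two 80 mm jaws (panel's width runs so, either way round), y across. Jaws 6 mm apart at y = 0 from 22 to 50 mm up, flaring to a mouth 38 mm wide at 81 mm; each yields 20 mm (4 N + 0.2 N/mm), entry takes 10 to 20 N. Home: bottom edge on the base, 20 mm up. End plates 55 mm high.
- narrow_mid (a point): Centre of a smaller white sample, to be left in the rack: 80 mm wide, 12 mm thick, 95 mm tall; axes as for the large one. The rack is a board 130 x 210 x 12 mm with its places 62 mm apart (along y of the samples), between pegs that reach 57 mm above the table; all samples stand on the board, 12 mm up.
- low_mid (a point): Centre of another smaller white sample, to be left in the rack: 120 mm wide, 12 mm thick, 75 mm tall; axes as for the large one.
There are look-alikes about, which are no part of the job. Leave any red or yellow look-alike of the clip alone.

How it is judged (in metres and radians):
On the way:
1. the largest sample is lifted clear out of the rack (height (world z) of panel_mid above 0.13 m), for 0.1 s.
At the end, for the whole second after the job is handed in: The largest sample stands in the clip at rest: its bottom edge within 6 mm of the base, its centre within 20 mm of the clip's centre along the jaws and 12 mm across them, upright within 10 degrees and in line with the jaws within 10 degrees (z of panel_mid in the frame of clip between 0.078 and 0.091 m and x of panel_mid in the frame of clip between -0.02 and 0.02 m and y of panel_mid in the frame of clip between -0.012 and 0.012 m and angle between panel_mid's own z axis and vertical below 0.175 rad and angle between the x axis of panel_mid and the x axis of clip, either way round below 0.175 rad and linear speed of panel below 0.02 m/s); the robot touches nothing.
It fails at once if the largest sample is dropped or thrown into the clip (faster than 0.6 m/s with its centre within 215 mm of the clip's origin) (distance between panel_mid and clip below 0.215 m and linear speed of panel above 0.6 m/s).
It fails at once if a smaller sample is moved more than 40 mm (distance of any of narrow_mid, low_mid from where it was at the start of the episode above 0.04 m).
It also fails if it takes over 42 s, if anything falls off the work surface, if the arm or the gripper's body presses on something with over 40 N, if the wrist force passes 120 N, or if a joint passes its speed limit or range.

### The arm

A 6-joint arm with a two-finger parallel gripper is mounted at the origin on the work surface. World frame = base frame: x ahead of the robot, y to its left, z up, the work surface at z = 0. Lengths are in mm, angles in degrees, forces in N, time in s.
With the tool pointing down it reaches from about 350 to 925 mm from the base axis. Payload 6.4 kg.
Tool frame: the origin (TCP) lies on the mounting face of the last link; the fingertips stand 199 mm ahead of it and the grasp point (between the pads) lies env.grasp_offset ahead of it (env.grasp_offset is the distance from the TCP to the grasp point, in mm); z points along the fingers, x is the direction in which the jaws open and shut, and the axes are right-handed (so a half turn about z gives the same grasp; the last joint's range is limited). The gripper opens to 94 mm and grips with 3 to 60 N. Pads are 16 mm wide; open, the fingers measure 119 mm over their backs; the gripper's body (75 mm by 177 mm) begins 78 mm behind the grasp point.
Start: joints at [-78.673, 14.043, 89.255, -0, 76.702, -9.975], TCP at [236.146, -605.599, 404.655] pointing down, gripper open.
Joint ranges: [-179.41, 179.41], [-58.25, 129.5], [7.25, 145.43], [-54.29, 234.29], [11.92, 165.04], [-157.13, 157.13]. Speed limits (degrees/s): [147.25, 147.25, 180, 180, 180, 180].

### API

Orientations are given as [roll, pitch, yaw] about the fixed x, y, z axes, in that order (R = Rz(yaw) Ry(pitch) Rx(roll)).
In Python, from cell import env, camera, order gives the robot as it stands.
- The arm moves only by the tool step_arm, never from a script. Its argument "steps" is a list of rows, each an object with "slide": the shift along the tool's x, y, z in mm, a list of three; "rotation": the turn, a rotation vector about the tool's x, y, z in rad, a list of three. In form: [{"slide": [dx, dy, dz], "rotation": [rx, ry, rz]}, ...]. A call has 1 to 20 rows; each row is the pose to reach, as a shift and turn from the pose commanded when the call began, along the tool's axes at that moment; what a row does not reach only later rows make up. A row lasts 1/8 s, in which the tool goes at most 62.5 mm and 10.7 degrees, less where a joint would pass 70% of its speed; a pose out of reach is approached as far as the arm can. A call with a gripper value outside its range is refused whole. "fingers" is the finger opening in mm, from 0 to 94, set as the call begins (left out, the last holds). The fingers move at their own pace and stop on an object; "squeeze" is the grip in N (left out, the last holds). Time passes only in rows, so rows that repeat a pose let the fingers close. It gives the time, the measured TCP pose, the force and the opening at its end, in the units of the state.
- env.state(): the state, without advancing time (a new reading comes with each control period).
- camera(name): name is "side" or "top"; returns a dict with "img" (420x560x3 uint8, red, green, blue), "z_map" (420x560 float32, mm along the optical axis (not along the pixel's ray), 0 where there is no reading), "vertical_fov" (degrees; the focal length in pixels is half the picture's height over the tangent of half this angle, whatever the lens; pixels are square), "cx", "cy" (the principal point, pixels), "cam_to_world" (4x4, takes a point from camera to world coordinates). Camera axes: x right, y up, looking along -z (the intrinsics and any distortion apply to the point x, -y, -z); pixel columns grow to the right and rows downward; lengths in mm; the calibration is good to about 2 mm. A picture is of the moment at which its call begins.
- order.finish_job(): hands the job in, once; it reports no verdict.
The state is a dict: "t": time; "joints": joint angles; "qvel": joint speeds; "effort": joint torques, N m; "tool_pos": TCP position; "eef_rot": TCP orientation; "contact_force": force on the tool from outside, world axes, zero at the start; "torque": the same for the moment, N m; "finger_gap": opening from 0.0 (shut) to 1.0 (fully open).
Only numpy, scipy, OpenCV 4.12 (cv2) and the standard library are available. Lean on these libraries where they do the work, as an engineer would, in place of code of your own. Each camera call takes 0.05 s, during which the arm holds its last target.

## Working session

There is one attempt and no reset: what is moved stays moved. The work goes in short steps, Python scripts to look and compute and a tool call to move; the robot and the scene stay as the last step left them, time stands still between calls to the robot, and variables do not carry over. Pictures are saved under pics/ and viewed, and the job is handed in when it is done.

Besides the shell and the picture viewer there is one more tool, called after ">>>" by a JSON object that holds its "op" and its "data". step_arm: Moves the arm, as the interface text tells. Its arguments: {"type":"object","properties":{"steps":{"type":"array","items":{"type":"object","properties":{"slide":{"type":"array","items":{"type":"number"}},"rotation":{"type":"array","items":{"type":"number"}}}}},"fingers":{"type":"number"},"squeeze":{"type":"number"}},"required":["steps"]}

```bash
mkdir -p pics; ls
python3 - <<'E'
from cell import env,camera,order
import cv2,numpy as np,pickle
print(env.state(), env.grasp_offset)
for n in("top","side"):
    c=camera(n); pickle.dump(c,open(n+"0.pkl","wb"))
    print(n,{k:v for k,v in c.items() if k not in("img","z_map")}, c["z_map"].min(),c["z_map"].max())
    cv2.imwrite(f"pics/{n}0.png",c["img"][:,:,::-1])
E
```

```text
pics
{'t': 0.0, 'joints': array([-7.86739738e+01,  1.40832351e+01,  8.93228674e+01, -2.03065064e-03,
        7.66994767e+01, -9.97805463e+00]), 'qvel': array([-0.11256908, -0.07369499,  0.03784329,  0.00478501, -0.00168315,
        0.00142394]), 'effort': array([-2.78329744e-04, -4.15839708e+01, -3.14599049e+01,  6.85196137e-02,
        3.32542474e-02, -1.45711583e-04]), 'tool_pos': array([ 236.08596795, -605.37790523,  403.57404867]), 'eef_rot': array([-1.79983652e+02,  1.04324439e-01, -6.86954353e+01]), 'contact_force': array([-0.01451422, -0.7499473 , -0.42378528]), 'torque': array([ 0.01015736,  0.03486691, -0.01384943]), 'finger_gap': 0.999936028165936} 180.4
top {'vertical_fov': 51.20295127418318, 'cx': 285.3893354785511, 'cy': 210.53876737488622, 'cam_to_world': array([[ 1.72249573e-02,  9.93978397e-01, -1.08213894e-01,
         2.54922681e+02],
       [-9.99850868e-01,  1.69893137e-02, -3.09921143e-03,
        -5.28405152e+01],
       [-1.24206942e-03,  1.08251140e-01,  9.94122803e-01,
         1.17013123e+03],
       [ 0.00000000e+00,  0.00000000e+00,  0.00000000e+00,
         1.00000000e+00]])} 0.0 2056.9922
side {'vertical_fov': 48.18486185919423, 'cx': 280.77261656310435, 'cy': 211.56075334004612, 'cam_to_world': array([[-7.72051263e-01,  3.46016686e-01, -5.33112839e-01,
        -1.94591671e+02],
       [-6.35399519e-01, -4.39084033e-01,  6.35194981e-01,
         6.39967142e+02],
       [-1.42932732e-02,  8.29142729e-01,  5.58854218e-01,
         6.72117383e+02],
       [ 0.00000000e+00,  0.00000000e+00,  0.00000000e+00,
         1.00000000e+00]])} 0.0 3074.3965
```

View pics/top0.png

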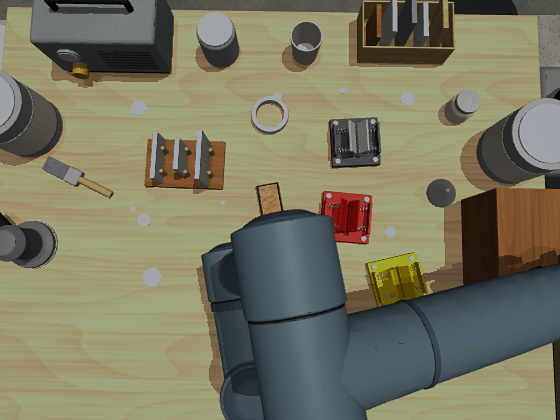

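View pics/side0.png

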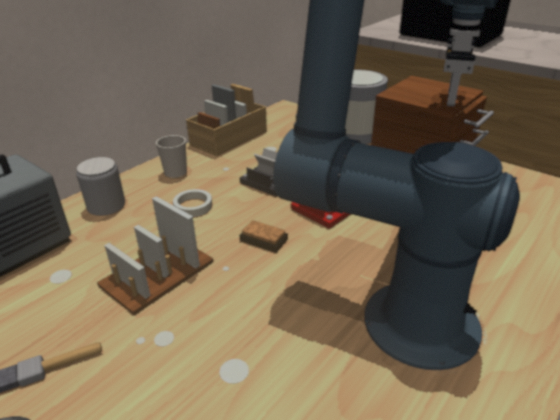

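```bash
cat > h.py <<'E'
import numpy as np,cv2
def f(c): return 210/np.tan(np.radians(c["vertical_fov"])/2)
def cloud(c):
    z=c["z_map"].astype(float);v,u=np.mgrid[:420,:560];F=f(c)
    P=np.stack([(u-c["cx"])/F*z,-(v-c["cy"])/F*z,-z],-1)
    M=c["cam_to_world"];W=P@M[:3,:3].T+M[:3,3];W[z<=0]=np.nan;return W
def ray(c,uv,h):
    uv=np.atleast_2d(uv).astype(float);F=f(c);M=c["cam_to_world"]
    d=np.c_[(uv[:,0]-c["cx"])/F,-(uv[:,1]-c["cy"])/F,-np.ones(len(uv))]@M[:3,:3].T
    return M[:3,3]+d*((h-M[2,3])/d[:,2])[:,None]
E
python3 - <<'E'
import pickle,cv2,numpy as np
from h import *
c=pickle.load(open("top0.pkl","rb"));s=pickle.load(open("side0.pkl","rb"))
a=cv2.resize(c["img"][115:205,130:400],(800,267),interpolation=cv2.INTER_CUBIC)
b=cv2.resize(s["img"][130:310,90:360],(480,320),interpolation=cv2.INTER_CUBIC)
o=np.zeros((590,800,3),np.uint8);o[:267]=a;o[270:590,:480]=b
cv2.imwrite("pics/crop.png",o[:,:,::-1])
for n,c in(("t",c),("s",s)):
    W=cloud(c)
    for nm,(x0,y0,x1,y1) in dict(rack=(140,125,230,195),clip=(325,112,388,172)).items() if n=="t" else dict(rack=(95,195,215,310),clip=(238,145,285,195)).items():
        p=W[y0:y1,x0:x1].reshape(-1,3);h=np.histogram(p[:,2],bins=np.arange(-15,181,15))[0];print(n,nm,h)
    tab=W[(abs(W[...,2])<8)];print(tab[:,2].mean(),tab[:,2].std())
E
```

```text
t rack [ 792 3225  519  190  268  210  372  156  210   64  277    0    0]
t clip [ 497  949 1432  163  316  197  213    0    0    0    0    0    0]
0.8700532599076471 2.282878556770569
s rack [3494 5328  960  692  784  538  735  363  365  224  273    0    0]
s clip [551 431 261 208 156 129 100   0   0   0   0   0   0]
-0.33873486050330137 1.5588424019776317
```

View pics/crop.png

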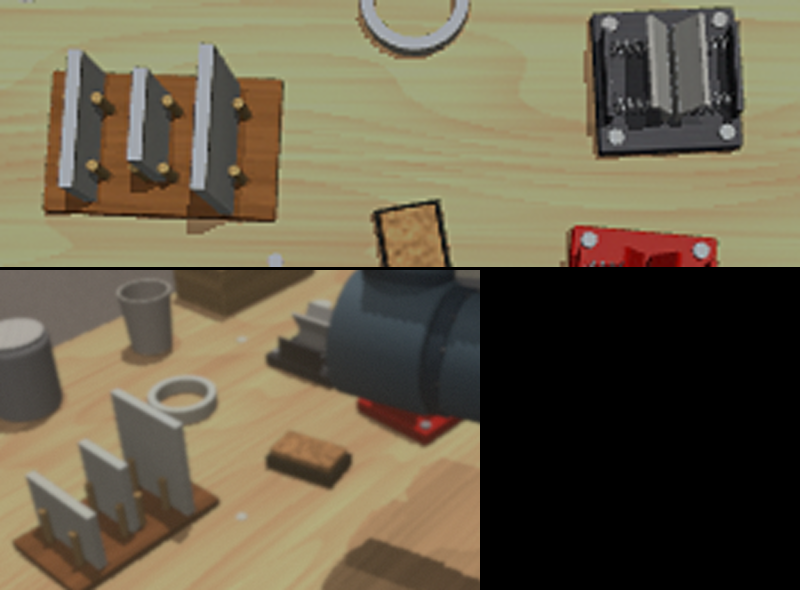

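The peg rack holds three samples: the low one at top-view pixel (155,155), the narrow one at (179,157) and the tallest at (203,157). The tallest is about 142 mm high, so it is the target. The other samples are in a box at (405,30), not in the peg rack. The clip is the steel-grey one at (356,142); the red (346,217) and yellow (397,280) ones are look-alikes. The crop confirms this.

Run:
```python
import pickle
from h import *
def rect(p):
    r=cv2.minAreaRect(p[:,:2].astype(np.float32));b=cv2.boxPoints(r)
    e=b[1]-b[0];g=b[2]-b[1]; L=e if np.hypot(*e)>np.hypot(*g) else g
    return np.round(r[0],1),np.round(sorted(r[1]),1),round(float(np.degrees(np.arctan2(L[1],L[0]))),1),len(p)
for n,rb,cb in(("top",(140,125,230,195),(325,112,388,172)),("side",(95,195,215,310),(238,145,285,195))):
    c=pickle.load(open(n+"0.pkl","rb"));W=cloud(c)
    def sub(b,lo,hi):
        p=W[b[1]:b[3],b[0]:b[2]].reshape(-1,3);return p[(p[:,2]>lo)&(p[:,2]<hi)]
    p=sub(rb,136,150);print(n,"panel",rect(p),np.median(p[:,2]))
    p=sub(rb,60,150);
    p=sub(rb,9,16);print("board",rect(p))
    p=sub(cb,73,90);print("clip jaws",rect(p),p[:,2].max())
    p=sub(cb,14,26);print("base",rect(p),np.median(p[:,2]))
    p=sub(cb,14,90);print("all",rect(p))
# mask-based: top-view bright panel top, ray at 142; clip base contour at z=20
c=pickle.load(open("top0.pkl","rb"));im=c["img"]
W=cloud(c)
g=im.astype(int);m=np.zeros((420,560),np.uint8)
m[125:195,190:215]=(W[125:195,190:215,2]>134)
cs=max(cv2.findContours(m,0,2)[0],key=cv2.contourArea);r=cv2.minAreaRect(cs);print(r);q=ray(c,cv2.boxPoints(r),142);print(q.round(1),q.mean(0))
hsv=cv2.cvtColor(im,cv2.COLOR_RGB2HSV);m=np.zeros((420,560),np.uint8)
m[112:174,323:390]=((hsv[...,1]<60))[112:174,323:390]*255
m=cv2.morphologyEx(m,cv2.MORPH_CLOSE,np.ones((5,5)));m=cv2.morphologyEx(m,cv2.MORPH_OPEN,np.ones((5,5)))
cs=max(cv2.findContours(m,0,2)[0],key=cv2.contourArea);r=cv2.minAreaRect(cs);print(r);q=ray(c,cv2.boxPoints(r),20);print(q.round(1),q.mean(0))
```

```text
top panel (array([500.2, 162.3]), array([ 13.4, 119.4]), -1.7, 273) 142.57413207846298
board (array([504., 224.]), array([130.9, 210.5]), 88.8, 1726)
clip jaws (array([ 570.7, -232.6]), array([49.4, 80.8]), 3.5, 245) 86.94406465285556
base (array([ 570.7, -232.3]), array([131.1, 131.2]), -86.4, 1366) 20.749049364437496
all (array([ 570.7, -232.3]), array([131.1, 131.2]), -86.4, 2329)
side panel (array([500.2, 164. ]), array([ 14.3, 121.9]), -1.4, 261) 141.13693562774358
board (array([582.9, 150.4]), array([287.8, 425.4]), -31.6, 2217)
clip jaws (array([ 579. , -228.8]), array([54. , 69.8]), 11.1, 118) 84.64187041712535
base (array([ 570.8, -203. ]), array([ 81. , 128.4]), 1.1, 233) 19.634193376281928
all (array([ 571.6, -209.7]), array([ 94. , 126.7]), 3.0, 863)
((198.28016662597656, 154.01751708984375), (5.925937175750732, 48.40555191040039), 3.5763344764709473)
[[441.  169.6 142. ]
 [559.1 167.  142. ]
 [558.4 152.7 142. ]
 [440.4 155.5 142. ]] [499.7220433  161.20536719 142.        ]
((360.417724609375, 138.35411071777344), (53.28343963623047, 59.72539138793945), 87.1375961303711)
[[ 646.8 -163.3   20. ]
 [ 657.9 -324.7   20. ]
 [ 511.4 -330.6   20. ]
 [ 500.6 -171.4   20. ]] [ 579.16283629 -247.49263597   20.        ]
```

```bash
cat >> h.py <<'E'
from scipy.spatial.transform import Rotation as R
def go(pose_pos,pose_rpy,xyz,yaw):
    A=R.from_euler("xyz",pose_rpy,degrees=True);B=R.from_euler("xyz",[180,0,yaw],degrees=True)
    print("slide",A.inv().apply(np.array(xyz)-pose_pos).round(1),"rot",(A.inv()*B).as_rotvec().round(4))
E
python3 - <<'E'
import pickle
from h import *
W=cloud(pickle.load(open("top0.pkl","rb")))
for x0,x1,y0,y1 in((350,700,-900,-350),(150,350,-900,-500),(300,800,-330,300),(250,450,-200,100)):
    m=(W[...,0]>x0)&(W[...,0]<x1)&(W[...,1]>y0)&(W[...,1]<y1)&(W[...,2]>15);p=W[m]
    print(x0,x1,y0,y1,np.percentile(p[:,2],[50,90,99,100]).round())
m=(W[...,1]<-450)&(W[...,2]>60);v,u=np.nonzero(m)
for z in (100,150,200,300):
    k=m&(W[...,2]>z);print(z,k.sum(), W[k].min(0).round(),W[k].max(0).round())
go([236.1,-605.6,404.7],[180,0,-68.7],[500,163,430],-91.5)
E
```

```text
350 700 -900 -350 [189. 201. 203. 207.]
150 350 -900 -500 [199. 202. 205. 326.]
300 800 -330 300 [ 43. 127. 712. 721.]
250 450 -200 100 [723. 738. 739. 741.]
100 11051 [ 211. -688.  100.] [ 634. -451.  526.]
150 9453 [ 218. -678.  150.] [ 634. -451.  526.]
200 3093 [ 227. -660.  200.] [ 421. -451.  526.]
300 45 [ 242. -581.  307.] [ 269. -451.  526.]
slide [-620.2 -525.1  -25.3] rot [ 0.     -0.      0.3979]
```

>>> {"op": "step_arm", "data": {"steps": [{"slide": [0,0,-50],"rotation": [0,0,0]},{"slide": [-50,-42,-65],"rotation": [0,0,0.05]},{"slide": [-100,-85,-65],"rotation": [0,0,0.1]},{"slide": [-150,-127,-65],"rotation": [0,0,0.15]},{"slide": [-190,-161,-65],"rotation": [0,0,0.2]},{"slide": [-230,-195,-65],"rotation": [0,0,0.25]},{"slide": [-270,-229,-65],"rotation": [0,0,0.3]},{"slide": [-310,-262,-65],"rotation": [0,0,0.35]},{"slide": [-350,-296,-60],"rotation": [0,0,0.398]},{"slide": [-390,-330,-55],"rotation": [0,0,0.398]},{"slide": [-430,-364,-50],"rotation": [0,0,0.398]},{"slide": [-470,-398,-45],"rotation": [0,0,0.398]},{"slide": [-510,-432,-40],"rotation": [0,0,0.398]},{"slide": [-550,-466,-35],"rotation": [0,0,0.398]},{"slide": [-590,-500,-30],"rotation": [0,0,0.398]},{"slide": [-620.2,-525.1,-25],"rotation": [0,0,0.398]},{"slide": [-620.2,-525.1,-25],"rotation": [0,0,0.398]},{"slide": [-620.2,-525.1,-25],"rotation": [0,0,0.398]},{"slide": [-620.2,-525.1,-25],"rotation": [0,0,0.398]}], "fingers": 50, "squeeze": 55}}

```text
t: 2.48
tool_pos: [500.0, 162.0, 429.8]
eef_rot: [-180.0, -0.0, -91.6]
contact_force: [0.4, -0.0, 1.0]
finger_gap: 0.533
```

Run:
```python
from cell import env,camera
from h import *
import pickle
c=camera("side");pickle.dump(c,open("side1.pkl","wb"));cv2.imwrite("pics/side1.png",c["img"][:,:,::-1])
W=cloud(c)
v,u=np.nonzero((abs(W[...,0]-571)<85)&(abs(W[...,1]+232)<85)&(W[...,2]>14)&(W[...,2]<95))
p=W[v,u];k=p[:,2]>73
for q in(p,p[k]):
    r=cv2.minAreaRect(q[:,:2].astype(np.float32));print(r,len(q))
print(env.state()["tool_pos"],env.state()["eef_rot"])
```

```text
((569.3502807617188, -230.74380493164062), (131.2379608154297, 134.88702392578125), 3.648421049118042) 1556
((569.8049926757812, -229.5426025390625), (81.46080017089844, 51.87679672241211), 3.9409756660461426) 171
[499.96339722 162.03705638 429.88968309] [-1.79975335e+02 -2.51409785e-03 -9.15919848e+01]
```

View pics/side1.png

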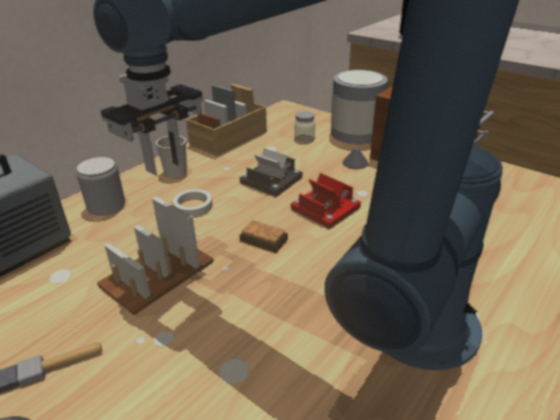

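The side view shows the open gripper over the rack, with its fingers at (150,155) and (173,150) and the panel below at (175,230). The clip at (272,172) measures about (570,-231.5) and 3.6° in both views. I'll descend now.

>>> {"op": "step_arm", "data": {"steps": [{"slide": [0,0,25],"rotation": [0,0,0]},{"slide": [0,0,50],"rotation": [0,0,0]},{"slide": [0,0,75],"rotation": [0,0,0]},{"slide": [0,0,95],"rotation": [0,0,0]},{"slide": [0,0,110],"rotation": [0,0,0]},{"slide": [0,0,120],"rotation": [0,0,0]},{"slide": [0,0,125],"rotation": [0,0,0]},{"slide": [0,0,125],"rotation": [0,0,0]}]}}

```text
t: 3.52
tool_pos: [500.2, 163.0, 304.8]
eef_rot: [-180.0, 0.0, -91.5]
contact_force: [0.4, -0.3, 1.0]
finger_gap: 0.531
```

>>> {"op": "step_arm", "data": {"steps": [{"slide": [0,0,0],"rotation": [0,0,0]},{"slide": [0,0,0],"rotation": [0,0,0]},{"slide": [0,0,0],"rotation": [0,0,0]},{"slide": [0,0,0],"rotation": [0,0,0]},{"slide": [0,0,0],"rotation": [0,0,0]},{"slide": [0,0,0],"rotation": [0,0,0]},{"slide": [0,0,0],"rotation": [0,0,0]},{"slide": [0,0,0],"rotation": [0,0,0]}], "fingers": 0, "squeeze": 55}}

```text
t: 4.53
tool_pos: [500.1, 163.0, 304.8]
eef_rot: [-180.0, 0.0, -91.5]
contact_force: [-0.4, 0.5, 1.3]
finger_gap: 0.125
```

>>> {"op": "step_arm", "data": {"steps": [{"slide": [0,0,-8],"rotation": [0,0,0]},{"slide": [0,0,-20],"rotation": [0,0,0]},{"slide": [0,0,-40],"rotation": [0,0,0]},{"slide": [0,0,-60],"rotation": [0,0,0]},{"slide": [0,0,-80],"rotation": [0,0,0]},{"slide": [0,0,-100],"rotation": [0,0,0]},{"slide": [0,0,-120],"rotation": [0,0,0]},{"slide": [0,0,-140],"rotation": [0,0,0]},{"slide": [0,0,-150],"rotation": [0,0,0]},{"slide": [0,0,-150],"rotation": [0,0,0]},{"slide": [0,0,-150],"rotation": [0,0,0]}]}}

```text
t: 5.9
tool_pos: [499.9, 163.0, 453.8]
eef_rot: [179.9, -0.0, -91.5]
contact_force: [0.9, -0.1, -2.1]
finger_gap: 0.125
```

Run:
```python
from cell import env,camera
from h import *
s=env.state();print(s["tool_pos"],s["eef_rot"],s["contact_force"],s["finger_gap"])
ims=[]
for n in("side","top"):
    c=camera(n);ims.append(c["img"]);W=cloud(c)
    m=(abs(W[...,0]-500)<85)&(abs(W[...,1]-163)<25)&(W[...,2]>166)&(W[...,2]<255);p=W[m]
    for lo in (166,200,230):
        q=p[(p[:,2]>lo)&(p[:,2]<lo+25)]
        if len(q)>20: print(n,lo,len(q),cv2.minAreaRect(q[:,:2].astype(np.float32)))
    print(p[:,2].min(), np.percentile(p[:,2],[1,99]))
cv2.imwrite("pics/lift.png",np.hstack([i[40:340,60:430] for i in ims])[:,:,::-1])
go([500.2,163,455],[180,0,-91.5],[570.3,-232,455],-86.4)
```

```text
[499.85389765 162.95815403 453.75891523] [ 1.79909730e+02 -1.09145069e-02 -9.15030168e+01] [ 0.90892735 -0.05774537 -2.12252843] 0.1249310835135136
side 166 408 ((499.56396484375, 165.3080596923828), (14.26133918762207, 121.40693664550781), 89.5787353515625)
side 200 431 ((499.39111328125, 165.96575927734375), (122.10969543457031, 13.93991756439209), 0.6404047608375549)
side 230 448 ((498.8767395019531, 164.99514770507812), (13.24472713470459, 121.0462875366211), 88.84623718261719)
166.07248566087856 [166.93298363 253.97152027]
top 166 102 ((498.7452697753906, 157.32618713378906), (10.245931625366211, 120.4827880859375), 83.80067443847656)
top 200 107 ((498.4383544921875, 156.71034240722656), (10.994756698608398, 118.95177459716797), 83.55033111572266)
top 230 82 ((499.1094970703125, 157.01475524902344), (5.248433589935303, 118.87863159179688), 86.3433837890625)
166.0087074761318 [166.64575152 249.871272  ]
slide [393.  -80.4  -0. ] rot [-0.     0.    -0.089]
```

View pics/lift.png

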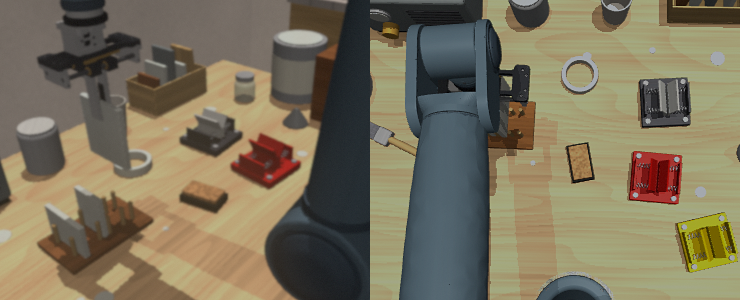

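The side view shows the panel hanging upright in the fingers at (105,130), clear of the rack. Both smaller samples are still in their places. I'll carry it to the clip.

>>> {"op": "step_arm", "data": {"steps": [{"slide": [15,-3,0],"rotation": [0,0,0]},{"slide": [40,-8,0],"rotation": [0,0,-0.01]},{"slide": [75,-15,0],"rotation": [0,0,-0.02]},{"slide": [110,-22,0],"rotation": [0,0,-0.03]},{"slide": [145,-30,0],"rotation": [0,0,-0.04]},{"slide": [180,-37,0],"rotation": [0,0,-0.05]},{"slide": [215,-44,0],"rotation": [0,0,-0.06]},{"slide": [250,-51,0],"rotation": [0,0,-0.07]},{"slide": [285,-58,0],"rotation": [0,0,-0.08]},{"slide": [315,-64,0],"rotation": [0,0,-0.089]},{"slide": [345,-70,0],"rotation": [0,0,-0.089]},{"slide": [370,-75.5,0],"rotation": [0,0,-0.089]},{"slide": [385,-79,0],"rotation": [0,0,-0.089]},{"slide": [393,-80.4,0],"rotation": [0,0,-0.089]},{"slide": [393,-80.4,0],"rotation": [0,0,-0.089]},{"slide": [393,-80.4,0],"rotation": [0,0,-0.089]}]}}

```text
t: 8.0
tool_pos: [570.2, -231.3, 454.7]
eef_rot: [-180.0, 0.0, -86.4]
contact_force: [0.4, -0.5, -0.6]
finger_gap: 0.125
```

Run:
```python
from cell import env,camera
from h import *
s=env.state();print(s["tool_pos"],s["eef_rot"],s["contact_force"],s["finger_gap"])
ims=[]
for n in("side","top"):
    c=camera(n);ims.append(c["img"]);W=cloud(c)
    m=(abs(W[...,0]-570)<85)&(abs(W[...,1]+232)<25)&(W[...,2]>140)&(W[...,2]<255);p=W[m]
    for lo in (140,170,200,230):
        q=p[(p[:,2]>lo)&(p[:,2]<lo+25)]
        if len(q)>20: print(n,lo,len(q),cv2.minAreaRect(q[:,:2].astype(np.float32)))
    m=(abs(W[...,0]-570)<85)&(abs(W[...,1]+232)<85)&(W[...,2]>73)&(W[...,2]<95);p=W[m]
    if len(p)>20:print("jaws",n,len(p),cv2.minAreaRect(p[:,:2].astype(np.float32)))
cv2.imwrite("pics/over.png",np.hstack([i[40:340,180:550] for i in ims])[:,:,::-1])
```

```text
[ 570.1778518  -231.29277146  454.72272661] [-1.79997151e+02  1.25762483e-02 -8.63504430e+01] [ 0.43022919 -0.54758507 -0.63613652] 0.12455574165355604
side 140 24 ((589.9757080078125, -224.461669921875), (78.410888671875, 7.048153877258301), 6.653114318847656)
side 170 225 ((589.3853759765625, -222.86410522460938), (84.38567352294922, 8.99466323852539), 3.6419715881347656)
side 200 216 ((591.9140014648438, -222.95726013183594), (82.87591552734375, 8.944524765014648), 1.4260917901992798)
side 230 222 ((589.9677734375, -222.6580352783203), (81.38712310791016, 8.81928539276123), 4.3544206619262695)
jaws side 130 ((573.792236328125, -230.09353637695312), (77.40674591064453, 52.296607971191406), 4.862969875335693)
```

View pics/over.png

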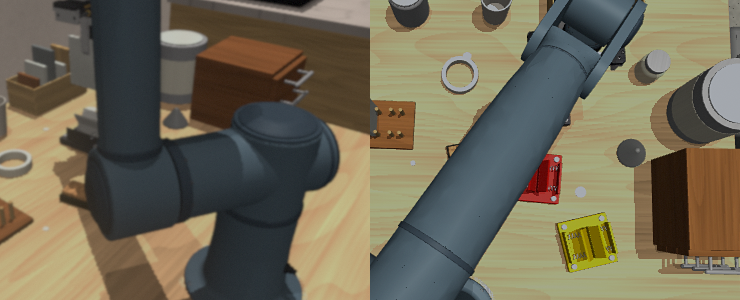

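The panel hangs over the clip: in the side view its edge shows at (95,75) and the clip is below at (80,130). Position and angle match to within 1–2 mm. I'll lower it into the jaws in stages.

>>> {"op": "step_arm", "data": {"steps": [{"slide": [0,0,15],"rotation": [0,0,0]},{"slide": [0,0,30],"rotation": [0,0,0]},{"slide": [0,0,45],"rotation": [0,0,0]},{"slide": [0,0,60],"rotation": [0,0,0]},{"slide": [0,0,70],"rotation": [0,0,0]},{"slide": [0,0,78],"rotation": [0,0,0]},{"slide": [0,0,86],"rotation": [0,0,0]},{"slide": [0,0,94],"rotation": [0,0,0]},{"slide": [0,0,100],"rotation": [0,0,0]},{"slide": [0,0,105],"rotation": [0,0,0]},{"slide": [0,0,105],"rotation": [0,0,0]}]}}

```text
t: 9.48
tool_pos: [570.1, -232.0, 349.4]
eef_rot: [180.0, 0.0, -86.4]
contact_force: [-0.1, -0.6, -1.9]
finger_gap: 0.125
```

>>> {"op": "step_arm", "data": {"steps": [{"slide": [0,0,4],"rotation": [0,0,0]},{"slide": [0,0,8],"rotation": [0,0,0]},{"slide": [0,0,12],"rotation": [0,0,0]},{"slide": [0,0,16],"rotation": [0,0,0]},{"slide": [0,0,20],"rotation": [0,0,0]},{"slide": [0,0,20],"rotation": [0,0,0]}]}}

```text
t: 10.22
tool_pos: [570.6, -232.1, 330.8]
eef_rot: [-179.8, -0.1, -86.4]
contact_force: [2.2, 0.2, 2.6]
finger_gap: 0.129
```

>>> {"op": "step_arm", "data": {"steps": [{"slide": [0,0,3],"rotation": [0,0,0]},{"slide": [0,0,6],"rotation": [0,0,0]},{"slide": [0,0,9],"rotation": [0,0,0]},{"slide": [0,0,12],"rotation": [0,0,0]},{"slide": [0,0,15],"rotation": [0,0,0]},{"slide": [0,0,15],"rotation": [0,0,0]},{"slide": [0,0,15],"rotation": [0,0,0]}]}}

```text
t: 11.1
tool_pos: [569.9, -231.8, 313.9]
eef_rot: [180.0, 0.0, -86.4]
contact_force: [1.6, -0.5, -2.4]
finger_gap: 0.123
```

>>> {"op": "step_arm", "data": {"steps": [{"slide": [0,0,1],"rotation": [0,0,0]},{"slide": [0,0,2],"rotation": [0,0,0]},{"slide": [0,0,2],"rotation": [0,0,0]}]}}

```text
t: 11.48
tool_pos: [570.1, -232.1, 312.9]
eef_rot: [180.0, -0.0, -86.4]
contact_force: [-0.8, -1.0, 3.7]
finger_gap: 0.124
```

>>> {"op": "step_arm", "data": {"steps": [{"slide": [0,0,1],"rotation": [0,0,0]},{"slide": [0,0,2],"rotation": [0,0,0]},{"slide": [0,0,2],"rotation": [0,0,0]}]}}

```text
t: 11.85
tool_pos: [570.3, -232.2, 312.9]
eef_rot: [180.0, -0.0, -86.4]
contact_force: [-5.9, 1.5, 13.1]
finger_gap: 0.128
```

```bash
cat > look.py <<'E'
import sys
from cell import env,camera
from h import *
s=env.state();print(s["t"],s["tool_pos"],s["contact_force"],s["finger_gap"])
ims=[]
for n in("side","top"):
    c=camera(n);ims.append(c["img"]);W=cloud(c)
    m=(abs(W[...,0]-570)<85)&(abs(W[...,1]+232)<30)&(W[...,2]>95)&(W[...,2]<175);p=W[m]
    if len(p): print(n,"top z",np.percentile(p[:,2],[50,90,95,99,100]).round(1))
    for lo in (100,120,138):
        q=p[(p[:,2]>lo)&(p[:,2]<lo+20)]
        if len(q)>20: print(n,lo,len(q),cv2.minAreaRect(q[:,:2].astype(np.float32)))
cv2.imwrite(f"pics/{sys.argv[1]}.png",np.hstack([cv2.resize(ims[0][100:260,200:390],(390,328)),cv2.resize(ims[1][70:230,290:480],(390,328))])[:,:,::-1])
E
python3 look.py seat1
```

```text
11.85 [ 570.27582527 -232.18920044  312.88721431] [-5.88405132  1.47177201 13.14156072] 0.127802192401235
side top z [130.9 159.7 167.8 173.6 174.6]
side 100 122 ((594.0707397460938, -221.9167938232422), (11.489072799682617, 72.77867126464844), 89.67584228515625)
side 120 137 ((595.882080078125, -219.56228637695312), (16.688669204711914, 73.3254165649414), 88.08626556396484)
side 138 129 ((594.2566528320312, -222.13096618652344), (19.518949508666992, 71.47207641601562), 82.25823974609375)
```

View pics/seat1.png

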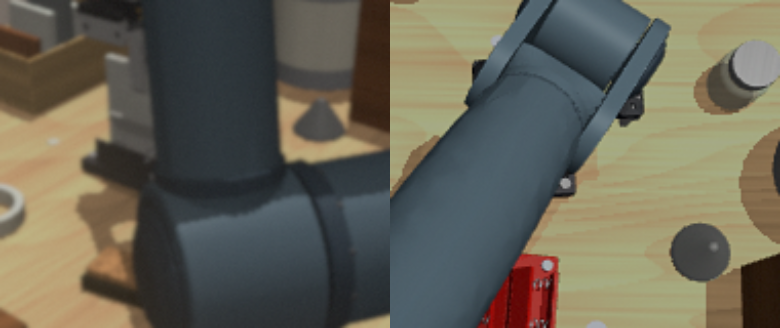

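The side view shows the panel standing between the jaws at (130,100), with the arm covering the near half. The tool stopped at z = 312.9 (expected home height about 313) while the force rose to 13 N, so the panel is on the base. I'll release and retreat.

>>> {"op": "step_arm", "data": {"steps": [{"slide": [0,0,-1],"rotation": [0,0,0]},{"slide": [0,0,-1],"rotation": [0,0,0]}]}}

```text
t: 12.2
tool_pos: [570.2, -232.1, 312.9]
eef_rot: [180.0, -0.0, -86.4]
contact_force: [-3.6, 0.7, 7.8]
finger_gap: 0.128
```

>>> {"op": "step_arm", "data": {"steps": [{"slide": [0,0,0],"rotation": [0,0,0]},{"slide": [0,0,0],"rotation": [0,0,0]},{"slide": [0,0,0],"rotation": [0,0,0]},{"slide": [0,0,0],"rotation": [0,0,0]},{"slide": [0,0,0],"rotation": [0,0,0]},{"slide": [0,0,0],"rotation": [0,0,0]}], "fingers": 50}}

```text
t: 12.95
tool_pos: [570.1, -232.0, 311.7]
eef_rot: [-180.0, 0.0, -86.4]
contact_force: [-0.2, 0.3, 0.3]
finger_gap: 0.534
```

>>> {"op": "step_arm", "data": {"steps": [{"slide": [0,0,-10],"rotation": [0,0,0]},{"slide": [0,0,-30],"rotation": [0,0,0]},{"slide": [0,0,-50],"rotation": [0,0,0]},{"slide": [0,0,-80],"rotation": [0,0,0]},{"slide": [0,0,-110],"rotation": [0,0,0]},{"slide": [0,0,-140],"rotation": [0,0,0]},{"slide": [40,0,-140],"rotation": [0,0,0]},{"slide": [80,0,-140],"rotation": [0,0,0]},{"slide": [120,0,-140],"rotation": [0,0,0]},{"slide": [160,0,-140],"rotation": [0,0,0]},{"slide": [200,20,-140],"rotation": [0,0,0]},{"slide": [240,40,-140],"rotation": [0,0,0]},{"slide": [280,80,-140],"rotation": [0,0,0]},{"slide": [280,80,-140],"rotation": [0,0,0]},{"slide": [280,80,-140],"rotation": [0,0,0]}]}}

```text
t: 14.82
tool_pos: [507.9, -516.2, 453.0]
eef_rot: [-179.9, -0.0, -86.4]
contact_force: [0.1, -0.2, -0.1]
finger_gap: 0.533
```

```bash
python3 look.py end1
```

```text
14.825 [ 507.93682237 -516.22847357  452.96991786] [ 0.09782173 -0.23176556 -0.07733074] 0.5328162604849598
side top z [127.4 149.  149.9 151.1 152.7]
side 100 144 ((591.8699340820312, -223.9334259033203), (79.75511932373047, 9.0444974899292), 3.6671366691589355)
side 120 157 ((591.4771728515625, -223.9437255859375), (81.3038330078125, 8.893423080444336), 4.6417083740234375)
side 138 144 ((590.2390747070312, -229.68589782714844), (82.44701385498047, 18.78468132019043), 3.8096463680267334)
top top z [148.3 152.4 153.4 155.1 156.6]
top 100 74 ((568.4608154296875, -226.32681274414062), (118.94295501708984, 10.669472694396973), 8.84439754486084)
top 120 83 ((568.1470947265625, -226.07322692871094), (119.23197174072266, 11.503157615661621), 8.725787162780762)
top 138 303 ((569.3692626953125, -231.62416076660156), (120.7657699584961, 12.798998832702637), 3.4748167991638184)
```

View pics/end1.png

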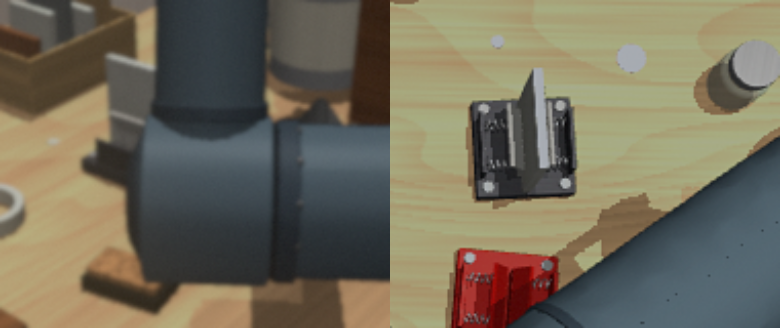

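The top view shows the panel standing upright in the grey clip at (538,120) in the crop. Its top edge centre is at (569.4,-231.6) and 3.5°, against the clip at (570.5,-232) and 3.6°. The top edge is about 150 mm high, which is the home height. The arm is clear.

```bash
python3 -c "
from cell import order
print(order.finish_job())"
```

```text
the job is handed in; nothing more can be done
None
```

I took the largest sample out of the peg rack, pressed it from above into the grey steel clip until it was home, released it, moved the arm clear and handed the job in. The robot's clock stood at about 15 s, against the 42 s limit. `order.finish_job()` reports no verdict, so I only have my own last checks to go on:

- **Position:** the panel's top-edge centre is at (569.4, -231.6) mm, about 1 mm from the clip centre I measured at (570.5, -232).
- **Alignment:** the panel lies at 3.5°, against 3.6° for the jaws, and looks upright in both views.
- **Seated:** the top edge is about 150 mm up, as it should be when home. While pressing, the tool stopped at the expected height and the force rose to 13 N. I never saw a separate entry peak of 10–20 N, probably because force was read only at the end of each call.
- **Clear of contact:** the tool force was about 0 N after I moved away.
- **Smaller samples:** both were still in their places when I checked after the lift. I did not measure them again at the end, but the arm did not go near the rack after that.

One check disagreed: in the top view, the panel's side face read 8.8° instead of 3.5°. I put that down to seeing the face at a steep angle with sparse depth. The top edge (3.5°) and the side view (3.7° to 4.6°) agree with the jaws.

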